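# Unlock the reagent lockbox: roll the code and slide the bolt

### The job

Open the lock of the grey reagent box: roll its three thumbwheels so that the numbers on top, centred between the red index bars, read 5 (left, the wheel farthest from the orange bolt), 2 (middle) and 4 (right, next to the bolt), then, and only then, slide the orange bolt fully to its open end at the green mark. Work gently: never press on the wheels, the bolt or the box with 20 N or more; leave the beakers and the bottle where they stand, and let go at the end.

Things in the scene. Friction and masses are not known exactly. Their poses are not given: they have to be found in the camera images.
- lockbox: grey steel box fixed to the bench, 200 (x) x 300 (y) x 140 (z) mm; origin at the centre of its underside, z up, +x away from the robot, +y to its left (box yaw within 0.3). On top: three white thumbwheels 45 mm apart along y, the orange bolt right of them. Roll a wheel with a closed fingertip pressed on its top and dragged along x, a bit at a time: 20 mm without slip is 1 rad
- wheel_left (a joint): left (+y, farthest from the bolt) white thumbwheel, 40 mm diameter, 16 mm wide, axle level along the lockbox's y. Numbers 1 to 6 as dice-like black pips round the rim, 60 degrees apart; the one on top, between two red bars, is set. Rad: 0 = one pip on top, 1.047 two, 2.094 three, 3.142 four, 4.189 five, 5.236 six. Rolling the top towards the lockbox's +x increases it; stops at -0.45 and 5.69. No clicks: stays where left
- wheel_middle (a joint): middle white thumbwheel, 40 mm diameter, 16 mm wide, axle level along the lockbox's y. Numbers 1 to 6 as dice-like black pips round the rim, 60 degrees apart; the one on top, between two red bars, is set. Rad: 0 = one pip on top, 1.047 two, 2.094 three, 3.142 four, 4.189 five, 5.236 six. Rolling the top towards the lockbox's +x increases it; stops at -0.45 and 5.69. No clicks: stays where left
- wheel_right (a joint): right (nearest to the bolt) white thumbwheel, 40 mm diameter, 16 mm wide, axle level along the lockbox's y. Numbers 1 to 6 as dice-like black pips round the rim, 60 degrees apart; the one on top, between two red bars, is set. Rad: 0 = one pip on top, 1.047 two, 2.094 three, 3.142 four, 4.189 five, 5.236 six. Rolling the top towards the lockbox's +x increases it; stops at -0.45 and 5.69. No clicks: stays where left
- slot_left (a point): point on the lock plate (140 mm above the table) under the top of the left wheel, level with its red bars; x -20, y 90 mm in the lockbox's frame. The wheel's top is nominally 14 mm above it, but the axle is worn: truly 11 to 17 mm, not measured; find it by touch. Pressed, the wheel sinks on a stiff spring, 6 N per mm, up to 7 mm; about 2.3 N of drag at the smooth rim turns it
- slot_middle (a point): point on the lock plate (140 mm above the table) under the top of the middle wheel, level with its red bars; x -20, y 45 mm in the lockbox's frame. The wheel's top is nominally 14 mm above it, but the axle is worn: truly 11 to 17 mm, not measured; find it by touch. Pressed, the wheel sinks on a stiff spring, 6 N per mm, up to 7 mm; about 2.3 N of drag at the smooth rim turns it
- slot_right (a point): point on the lock plate (140 mm above the table) under the top of the right wheel, level with its red bars; x -20, y 0 mm in the lockbox's frame. The wheel's top is nominally 14 mm above it, but the axle is worn: truly 11 to 17 mm, not measured; find it by touch. Pressed, the wheel sinks on a stiff spring, 6 N per mm, up to 7 mm; about 2.3 N of drag at the smooth rim turns it
- bolt (a joint): travel in m of the orange lock bolt along the lockbox's -y: 0 = locked (at the red mark), 0.040 = fully open against its stop (at the green mark). It slides with about 3 N of friction and stays where it is left
- bolt_top (a point): centre of the top face of the bolt's orange knob, an upright block 16 x 16 mm and 28 mm tall whose top is 29.5 mm above the lock plate; it moves with the bolt. Between its +y face and the right wheel there are 56 mm free when locked: push it from there with a closed fingertip
- beaker_mid (a point): centre, half-way up, of a clear plastic beaker, 84 mm across, 110 mm tall, standing on the bench left of the box; leave it alone
- small_beaker_mid (a point): centre, half-way up, of a small glass beaker, 48 mm across, 55 mm tall, right of the box; leave it alone
- reagent_mid (a point): centre, half-way up, of an amber reagent bottle, 60 mm across, 120 mm tall, right of the box; leave it alone

How it is judged:
By the outcome, as a careful person would: the job done as asked, in the order asked, and still so for the second after the job is handed in, with the robot touching nothing.
It also fails if it takes over 72 s, if anything falls off the work surface, if the arm or the gripper's body presses on something with over 40 N, if the wrist force passes 120 N, or if a joint passes its speed limit or range.

### The arm

A 7-joint arm with a two-finger parallel gripper is mounted at the origin on the work surface. World frame = base frame: x ahead of the robot, y to its left, z up, the work surface at z = 0. Lengths are in m, angles in rad, forces in N, time in s.
With the tool pointing down it reaches from about 0.425 to 0.925 m from the base axis. Payload 6.8 kg.
Tool frame: the origin (TCP) lies midway between the tips of the shut fingers; the grasp point (between the pads) lies 19 mm behind it; z points along the fingers, y is the direction in which the jaws open and shut (so a half turn about z gives the same grasp; the last joint's range is limited). The gripper opens to 85 mm and grips with 20 to 120 N. Pads are 22 mm wide; open, the fingers measure 114 mm over their backs; the gripper's body (76 mm by 85 mm) begins 54 mm behind the grasp point. The pads swing forward as they close: fully open they stand 13 mm farther back than shut.
Start: joints at [1.025, 0.477, 0.022, 1.555, -0.011, 1.109, -0.083], TCP at [0.286, -0.611, 0.231] pointing down, gripper open.
Joint ranges: [-2.96, 2.96], [-0.34, 2.1], [-1.41, 1.46], [0.24, 2.44], [-1.37, 4.51], [0.17, 1.92], [-2.96, 2.96]. Speed limits (rad/s): [2.39, 2.39, 3.14, 3.14, 3.14, 3.14, 3.14].

### API

Orientations are given as a unit quaternion [w, x, y, z].
In Python, from station import bot, vision gives the robot as it stands.
- The arm moves only by the tool move_arm, never from a script. Its argument "increments" is text: rows parted by semicolons, each of 7 numbers parted by spaces: the opening, from 0 (shut) to 1 (fully open), then the shift along the world's x, y, z in mm, then the turn, a rotation vector about the world's x, y, z in rad. In form: grip x y z rx ry rz; .... A call has exactly 8 rows; each row shifts and turns the commanded pose from where the row before left it; what a row does not reach is not made up. A row lasts 1/8 s, in which the tool goes at most 62.5 mm and 10.7 degrees, less where a joint would pass 70% of its speed; a pose out of reach is approached as far as the arm can. A call with a gripper value outside its range is refused whole. The fingers move at their own pace and stop on an object; "newtons" is the grip in N (left out, the last holds). Time passes only in rows, so rows that do not move let the fingers close, or fill a call up. It gives the time, the measured TCP pose, the force and the opening at its end, in the units of the state.
- bot.get_obs(): the state, without advancing time (a new reading comes with each control period).
- vision.read_camera(name): name is "scene" or "top"; returns (picture, depth): 420x560x3 uint8, red, green, blue; 420x560 float32, m along the optical axis (not along the pixel's ray), 0 where there is no reading.
- vision.calibration(name): a dict with "fx", "fy", "cx", "cy" (pixels), "k1" (the pictures are not rectified: a ray, as slopes to the right and down, at radius r is drawn at 1 + k1 r^2 times it, then the intrinsics apply), "R" (3x3) and "t" (3): a world point X has camera coordinates R X + t. Camera axes: x right, y down, z forward; pixel columns grow to the right and rows downward; lengths in m; the calibration is good to about 2 mm. A picture is of the moment at which its call begins. calibration takes no time and is no camera call.
- bot.hand_in(): hands the job in, once; it reports no verdict.
The state is a dict: "t": time; "q": joint angles; "joint_vel": joint speeds; "joint_torque": joint torques, N m; "eef_pos": TCP position; "tool_rot": TCP orientation; "contact_force": force on the tool from outside, world axes, zero at the start; "torque": the same for the moment, N m; "gripper_width": opening from 0.0 (shut) to 1.0 (fully open).
Only numpy, scipy, OpenCV 4.12 (cv2) and the standard library are available. Lean on these libraries where they do the work, as an engineer would, in place of code of your own. Each camera call takes 0.05 s, during which the arm holds its last target.

## Working session

There is one attempt and no reset: what is moved stays moved. The work goes in short steps, Python scripts to look and compute and a tool call to move; the robot and the scene stay as the last step left them, time stands still between calls to the robot, and variables do not carry over. Pictures are saved under pics/ and viewed, and the job is handed in when it is done.

Besides the shell and the picture viewer there is one more tool, called after ">>>" by a JSON object that holds its "op" and its "data", one argument or row to a line. move_arm: Moves the arm, as the interface text tells. Its arguments: {"type":"object","properties":{"increments":{"type":"string"},"newtons":{"type":"number"}},"required":["increments"]}

```bash
ls; mkdir -p pics; cat > h.py <<'E'
import numpy as np, cv2
from station import bot, vision
def snap(name,fn=None):
    p,d=vision.read_camera(name)
    if fn: cv2.imwrite('pics/'+fn,cv2.cvtColor(p,cv2.COLOR_RGB2BGR))
    np.savez('last_%s.npz'%name,p=p,d=d)
    return p,d
def load(name):
    z=np.load('last_%s.npz'%name); return z['p'],z['d']
def K(c): return np.array([[c['fx'],0,c['cx']],[0,c['fy'],c['cy']],[0,0,1.]]), np.array([c['k1'],0,0,0,0.])
def proj(name,X):
    c=vision.calibration(name);k,D=K(c)
    r,_=cv2.Rodrigues(np.array(c['R'],float))
    return cv2.projectPoints(np.atleast_2d(np.array(X,float)),r,np.array(c['t'],float),k,D)[0].reshape(-1,2)
def rays(name,uv):
    c=vision.calibration(name);k,D=K(c)
    n=cv2.undistortPoints(np.array(uv,float).reshape(-1,1,2),k,D).reshape(-1,2)
    R=np.array(c['R']);t=np.array(c['t'])
    return -R.T@t, np.c_[n,np.ones(len(n))]@R   # origin, dir (unit z depth)
def atz(name,uv,z):
    o,d=rays(name,uv); s=(z-o[2])/d[:,2]; return o+d*s[:,None]
def deproj(name,uv,dep):
    o,d=rays(name,uv); return o+d*np.array(dep).reshape(-1,1)
E
python3 - <<'E'
from h import *
for n in ('scene','top'):
    snap(n,n+'0.png'); c=vision.calibration(n); print(n,c); print(rays(n,[[280,210]]))
o=bot.get_obs(); print(o)
E
```

```text
pics
scene {'fx': 508.90359058202614, 'fy': 508.90359058202614, 'cx': 273.50501400104025, 'cy': 204.5953781223591, 'k1': -0.16042620943799474, 'R': array([[ 0.75173175,  0.65939891, -0.00961548],
       [ 0.50470227, -0.58463616, -0.63519775],
       [-0.42447026,  0.47264536, -0.77228969]]), 't': array([-0.48761248, -0.22049775,  1.39216444])}
(array([ 1.0687719 , -0.46537988,  0.93040594]), array([[-0.40951546,  0.47485226, -0.7791586 ]]))
top {'fx': 499.4324856430441, 'fy': 499.4324856430441, 'cx': 276.32721311480145, 'cy': 206.24009206966596, 'k1': -0.04036071963766108, 'R': array([[-0.08406523, -0.99645896, -0.00160351],
       [-0.97481041,  0.08257228, -0.20718705],
       [ 0.2065858 , -0.01585411, -0.97830003]]), 't': array([0.05847534, 0.64501705, 0.90174391])}
(array([0.4473976 , 0.01930409, 1.01590904]), array([[ 0.19862883, -0.02256038, -0.97987161]]))
{'t': 0.1, 'q': array([ 1.02489709,  0.47771598,  0.02234327,  1.5563449 , -0.01155348,
        1.10933205, -0.08309474]), 'joint_vel': array([-0.00134212, -0.00052813, -0.00024405, -0.00234987, -0.0006145 ,
       -0.0004952 , -0.00130163]), 'joint_torque': array([ 4.98465408e-03, -5.97765934e+01,  1.61384538e+00, -2.81958675e+01,
        1.28362534e-02,  4.93591855e-03, -4.65255823e-05]), 'eef_pos': array([ 0.28593753, -0.61084555,  0.23042717]), 'tool_rot': array([-8.07791692e-04,  9.76136548e-01,  2.17156025e-01, -2.17788318e-04]), 'contact_force': array([0.32937303, 0.62572423, 0.05161353]), 'torque': array([-0.05015457,  0.01375412,  0.04337688]), 'gripper_width': 1.0000677489931298}
```

View pics/scene0.png

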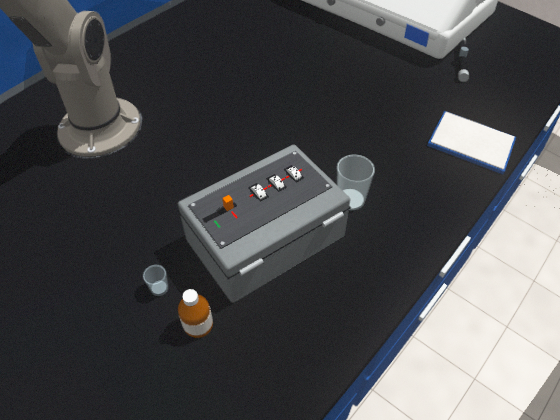

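View pics/top0.png

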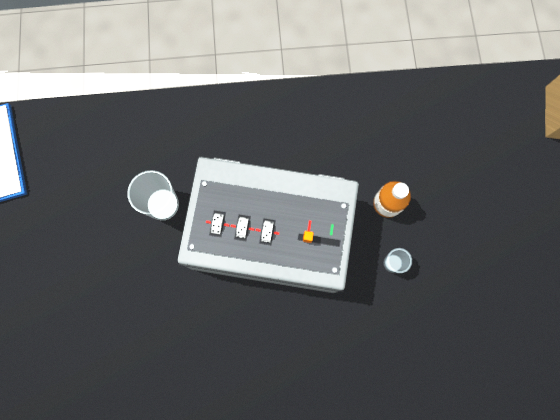

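The scene view shows the box at about (265,220), with the wheels at about (259,191), (277,182) and (294,173). The top view shows the wheels at (217,223), (242,228) and (267,232), and the knob at (308,236). I'll zoom in and localise next.

```bash
python3 - <<'E'
from h import *
p,d=load('top'); c=p[150:300,170:370]; cv2.imwrite('pics/topc.png',cv2.cvtColor(cv2.resize(c,(800,600),interpolation=cv2.INTER_CUBIC),cv2.COLOR_RGB2BGR))
p2,d2=load('scene'); c=p2[150:240,180:320]; cv2.imwrite('pics/scc.png',cv2.cvtColor(cv2.resize(c,None,fx=5.7,fy=5.7,interpolation=cv2.INTER_CUBIC),cv2.COLOR_RGB2BGR))
for n,(P,D) in {'top':(p,d),'scene':(p2,d2)}.items():
    v,u=np.mgrid[0:420,0:560]; uv=np.c_[u.ravel(),v.ravel()]
    X=deproj(n,uv,D.ravel()); X[D.ravel()==0]=np.nan
    f=P.reshape(-1,3).astype(float)
    roi=(X[:,2]>.1)&(X[:,2]<.2)&(X[:,0]>.4)
    pl=(X[:,2]>.125)&(X[:,2]<.18)&(X[:,0]>.4)
    print(n,np.histogram(X[pl,2],bins=11,range=(.125,.18))[0])
    rect=cv2.minAreaRect(X[pl][:,:2].astype(np.float32)*1000); print('rect',rect, 'med',np.median(X[pl],0))
    o=(f[:,0]>200)&(f[:,1]>80)&(f[:,1]<190)&(f[:,2]<60)&pl
    print('orange',uv[o].mean(0) if o.any() else None,X[o].mean(0),X[o,2].max())
E
```

```text
top [  61 1814 9288 6409  240  257   24    5   47   39    0]
rect ((607.859375, 20.50604248046875), (300.6287536621094, 201.52783203125), 75.92715454101562) med [0.60192162 0.01976847 0.13914192]
orange [306.65 236.75] [ 0.5692384  -0.04189287  0.16512201] 0.17188591389649766
scene [ 420 2382 6462 2290  313  251  102  109  100   49   11]
rect ((573.0521240234375, 486.350830078125), (277.7769470214844, 1282.8243408203125), 4.401306629180908) med [0.60875939 0.01599502 0.13803744]
orange [227.09756098 198.48780488] [ 0.57119612 -0.04726928  0.16909378] 0.1727217954107233
```

View pics/topc.png

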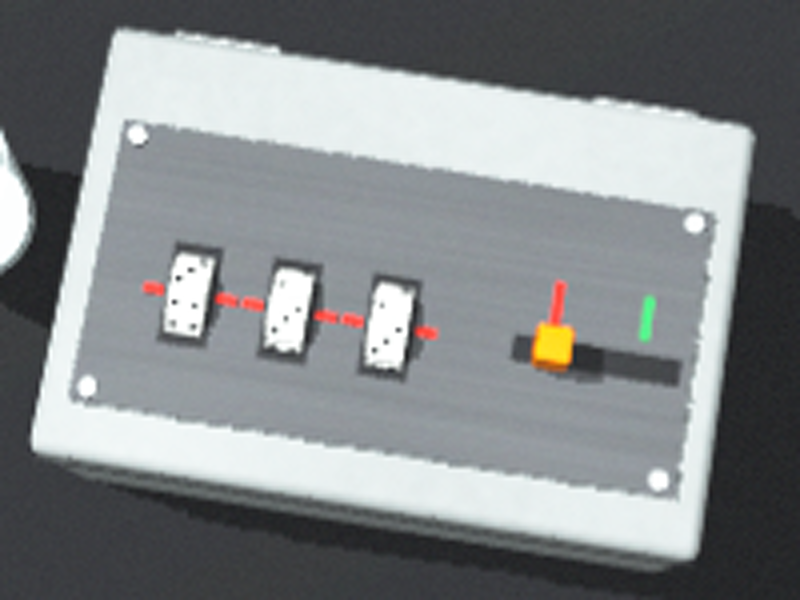

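View pics/scc.png

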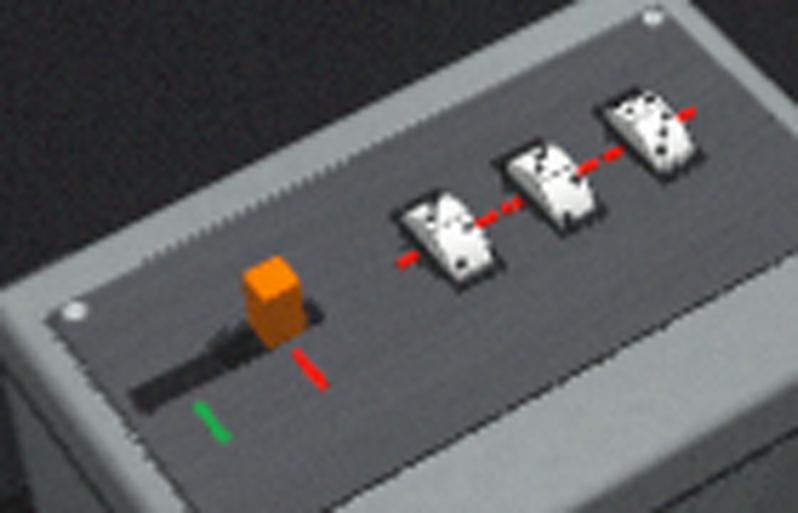

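```bash
python3 - <<'E'
from h import *
scr_t=np.array([[137,135],[694,222],[87,386],[658,480]])/4+[170,150]-.375
scr_s=np.array([[75,310],[653,17]])/5.7+[180,150]
A=atz('top',scr_t,.141);print('screws top LF,RF,LN,RN',A.round(4).tolist(),'mean',A.mean(0))
print('yaw est',[np.arctan2(-(a-b)[0],(a-b)[1]) for a,b in((A[0],A[1]),(A[2],A[3]))],np.linalg.norm(A[0]-A[1]),np.linalg.norm(A[0]-A[2]))
print('scene screws RN, LN',atz('scene',scr_s,.141))
for n in('top','scene'):
    p,d=load(n);f=p.astype(int)
    m=((f[...,0]>140)&(f[...,1]<90)&(f[...,2]<90)).astype(np.uint8)
    m[:150]=0;m[260:]=0;m[:,:170]=0;m[:,330:]=0
    k,l,s,c=cv2.connectedComponentsWithStats(m)
    for i in range(1,k): print(n,s[i],c[i].round(2),atz(n,[c[i]],.1405).round(4))
E
```

```text
screws top LF,RF,LN,RN [[0.6854, 0.1323, 0.141], [0.6241, -0.1143, 0.141], [0.5731, 0.1605, 0.141], [0.5109, -0.0859, 0.141]] mean [0.59838709 0.02312517 0.141     ]
yaw est [np.float64(-0.24363993924364122), np.float64(-0.24728765259394692)] 0.2541174371006268 0.11573389108269617
scene screws RN, LN [[ 0.51158492 -0.08798509  0.141     ]
 [ 0.57315965  0.15820381  0.141     ]]
top [207 221   4   2   4] [208.5  221.75] [[0.6143 0.1279 0.1405]]
top [308 221   3  10  12] [308.83 225.33] [[ 0.5928 -0.0495  0.1405]]
top [224 223   2   3   5] [224.4 224.2] [[0.6075 0.0999 0.1405]]
top [228 225   1   1   1] [228. 225.] [[0.6055 0.0936 0.1405]]
top [231 225   1   1   1] [231. 225.] [[0.6051 0.0883 0.1405]]
top [233 226   3   1   3] [234. 226.] [[0.6028 0.0831 0.1405]]
top [249 228   2   2   4] [249.5 228.5] [[0.596  0.056  0.1405]]
top [252 229   2   1   2] [252.5 229. ] [[0.5947 0.0507 0.1405]]
top [256 229   1   1   1] [256. 229.] [[0.5942 0.0445 0.1405]]
top [258 230   2   1   2] [258.5 230. ] [[0.592  0.0403 0.1405]]
top [274 232   4   2   6] [275.33 232.5 ] [[0.585  0.0109 0.1405]]
top [311 241   1   1   1] [311. 241.] [[ 0.5646 -0.0506  0.1405]]
scene [299 169   3   2   5] [299.8 169.4] [[0.613  0.1277 0.1405]]
scene [286 176   3   2   5] [286.8 176.4] [[0.6051 0.0942 0.1405]]
scene [282 178   3   2   5] [282.8 178.4] [[0.6024 0.0843 0.1405]]
scene [268 184   3   3   7] [269.14 185.29] [[0.5936 0.0511 0.1405]]
scene [263 187   4   3   7] [264.71 187.86] [[0.5913 0.0398 0.1405]]
scene [250 194   3   3   7] [251. 195.] [[0.5831 0.0071 0.1405]]
scene [227 200   5   3   5] [229.  201.2] [[ 0.5605 -0.0342  0.1405]]
scene [225 202   1   1   1] [225. 202.] [[ 0.5558 -0.041   0.1405]]
scene [231 211   7   8  22] [233.95 214.36] [[ 0.5918 -0.052   0.1405]]
```

```bash
cat >> h.py <<'E'
O=np.array([.607,.020]); YAW=-.245
ex=np.array([np.cos(YAW),np.sin(YAW)]);ey=np.array([-np.sin(YAW),np.cos(YAW)])
def box(x,y,z): return np.array([*(O+x*ex+y*ey),z])
WY={'left':.09,'middle':.045,'right':0.}
def unwrap(cam,w,h=.014,S=8):
    p,d=load(cam)
    ph=np.radians(np.arange(-80,80,1.25)); yy=np.arange(-.010,.010,.0002)
    P,Y=np.meshgrid(ph,yy,indexing='ij')
    X=np.array([box(-.02+.02*np.sin(a),WY[w]-b,.14+h-.02+.02*np.cos(a)) for a,b in zip(P.ravel(),Y.ravel())])
    uv=proj(cam,X).astype(np.float32).reshape(*P.shape,2)
    return cv2.remap(p,uv[...,0],uv[...,1],cv2.INTER_CUBIC)[::-1]  # up=+x (far), left=+y
def sheet(fn,h=.014):
    tiles=[]
    for cam in('top','scene'):
        for w in WY:
            t=cv2.resize(unwrap(cam,w,h),(130,512),interpolation=cv2.INTER_CUBIC)
            for deg in range(-60,61,20):
                r=int((80-deg)/160*512); cv2.line(t,(0,r),(8 if deg else 25,r),(255,0,0),1)
            tiles.append(t)
    cv2.imwrite('pics/'+fn,cv2.cvtColor(np.hstack(tiles),cv2.COLOR_RGB2BGR))
E
python3 - <<'E'
from h import *
sheet('uw0.png')
p,d=load('top'); c=p[205:250,200:290]; cv2.imwrite('pics/topz.png',cv2.cvtColor(cv2.resize(c,None,fx=8.8,fy=8.8,interpolation=cv2.INTER_CUBIC),cv2.COLOR_RGB2BGR))
E
```

```text
(no output)
```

View pics/uw0.png

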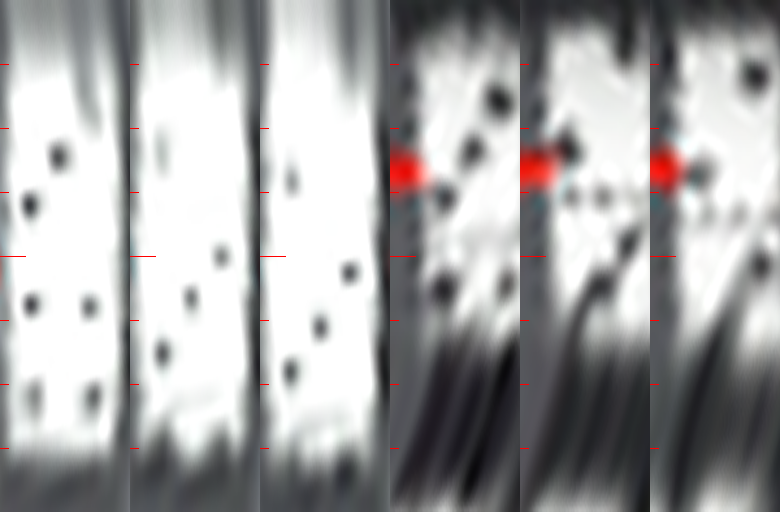

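View pics/topz.png

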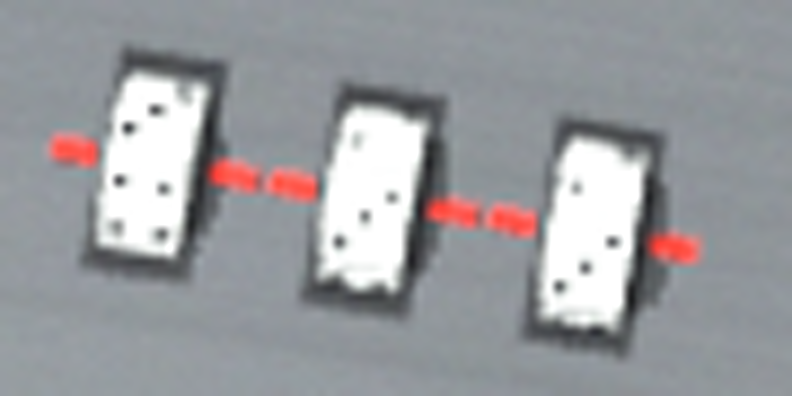

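Readings, with φ as the angle from top towards +x. The left wheel has "4" at about -30° and "3" at +31°, so it is at about 150°. The middle has "3" at about -14°, so about 106°. The right has "3" at about -21°, so about 99°. The needed rolls are roughly left +31 mm, middle -16 mm and right +28 mm. Moving over now.

>>> {"op": "move_arm", "data": {
  "increments": "0 22.5 51.8 0 0 0 -0.043; 0 22.5 51.8 0 0 0 -0.043; 0 22.5 51.8 0 0 0 -0.043; 0 22.5 51.8 0 0 0 -0.043; 0 22.5 51.8 0 0 0 -0.043; 0 22.5 51.8 0 0 0 -0.043; 0 22.5 51.8 0 0 0 -0.043; 0 22.5 51.8 0 0 0 -0.043",
  "newtons": 30
}}

```text
t: 1.1
eef_pos: [0.4664, -0.1952, 0.2312]
tool_rot: [0.0, 0.999, 0.046, -0.0]
contact_force: [1.0, -0.4, 0.6]
gripper_width: -0.006
```

>>> {"op": "move_arm", "data": {
  "increments": "0 22.4 51.6 0 0 0 -0.042; 0 22.4 51.6 0 0 0 -0.042; 0 22.4 51.6 0 0 0 -0.042; 0 22.4 51.6 0 0 0 -0.042; 0 22.4 51.6 0 0 0 -0.042; 0 22.4 51.6 0 0 0 -0.042; 0 0 0 -25 0 0 -0.042; 0 0 0 -20 0 0 -0.042"
}}

```text
t: 2.1
eef_pos: [0.6002, 0.1136, 0.1849]
tool_rot: [0.0, 0.993, -0.121, -0.001]
contact_force: [-1.5, -1.3, -0.4]
gripper_width: -0.002
```

```bash
python3 - <<'E'
from h import *
for n in('top','scene'): snap(n)
p,d=load('scene');p2,d2=load('top')
a=cv2.resize(p[90:240,200:340],(400,428),interpolation=cv2.INTER_CUBIC);b=cv2.resize(p2[150:300,160:300],(400,428),interpolation=cv2.INTER_CUBIC)
cv2.imwrite('pics/a1.png',cv2.cvtColor(np.hstack([a,b]),cv2.COLOR_RGB2BGR))
o=bot.get_obs();print(o['eef_pos'],o['tool_rot'],o['contact_force'],o['q'])
print((O,ex@(o['eef_pos'][:2]-O),ey@(o['eef_pos'][:2]-O)))
E
```

```text
[0.59865101 0.11227532 0.18349221] [ 0.00106027  0.99268635 -0.12069077 -0.00253309] [-0.78561495 -0.40862218 -0.04409494] [-0.11309985  0.43141039 -0.22932182  1.74975694  0.11447368  0.97896957
 -2.19939257]
(array([0.607, 0.02 ]), np.float64(-0.0304816317541809), np.float64(0.0874946279244411))
```

View pics/a1.png

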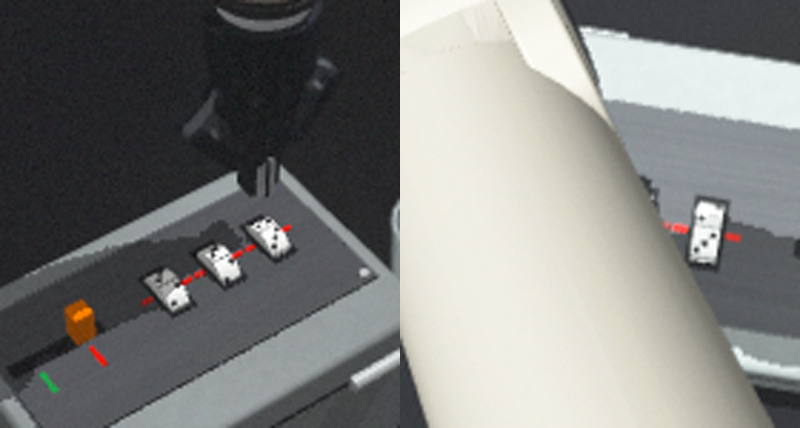

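>>> {"op": "move_arm", "data": {
  "increments": "0 1 2.5 -8 0 0 0; 0 0 0 -8 0 0 0; 0 0 0 -5 0 0 0; 0 0 0 -3 0 0 0; 0 0 0 0 0 0 0; 0 0 0 0 0 0 0; 0 0 0 0 0 0 0; 0 0 0 0 0 0 0"
}}

```text
t: 3.2
eef_pos: [0.6016, 0.1151, 0.1625]
tool_rot: [-0.0, 0.993, -0.121, 0.0]
contact_force: [0.9, 0.7, -0.2]
gripper_width: 0.003
```

```bash
cat > s.py <<'E'
from h import *
o=bot.get_obs();e=o['eef_pos'];print(o['t'],e.round(4),o['contact_force'].round(2),'box',(1000*ex@(e[:2]-O)).round(1),(1000*ey@(e[:2]-O)).round(1))
E
python3 s.py
```

```text
3.2 [0.6016 0.1151 0.1625] [ 0.9   0.75 -0.17] box -28.3 91.0
```

>>> {"op": "move_arm", "data": {
  "increments": "0 0 0 -2 0 0 0; 0 0 0 -2 0 0 0; 0 0 0 -1 0 0 0; 0 0 0 -0.5 0 0 0; 0 0 0 -0.5 0 0 0; 0 0 0 0 0 0 0; 0 0 0 0 0 0 0; 0 0 0 0 0 0 0"
}}

```text
t: 4.2
eef_pos: [0.6016, 0.1151, 0.1564]
tool_rot: [-0.0, 0.993, -0.121, 0.0]
contact_force: [-0.3, -0.4, -0.5]
gripper_width: 0.002
```

>>> {"op": "move_arm", "data": {
  "increments": "0 0 0 -0.6 0 0 0; 0 0 0 -0.6 0 0 0; 0 0 0 -0.4 0 0 0; 0 0 0 -0.4 0 0 0; 0 0 0 0 0 0 0; 0 0 0 0 0 0 0; 0 0 0 0 0 0 0; 0 0 0 0 0 0 0"
}}

```text
t: 5.2
eef_pos: [0.6016, 0.1152, 0.1543]
tool_rot: [-0.0, 0.993, -0.121, 0.0]
contact_force: [-0.1, -0.1, -0.3]
gripper_width: -0.0
```

>>> {"op": "move_arm", "data": {
  "increments": "0 0 0 -0.5 0 0 0; 0 0 0 -0.5 0 0 0; 0 0 0 -0.5 0 0 0; 0 0 0 0 0 0 0; 0 0 0 0 0 0 0; 0 0 0 0 0 0 0; 0 0 0 0 0 0 0; 0 0 0 0 0 0 0"
}}

```text
t: 6.2
eef_pos: [0.6016, 0.1152, 0.1528]
tool_rot: [-0.0, 0.993, -0.121, 0.0]
contact_force: [-0.0, -0.1, 0.2]
gripper_width: -0.0
```

>>> {"op": "move_arm", "data": {
  "increments": "0 0 0 -0.5 0 0 0; 0 0 0 -0.5 0 0 0; 0 0 0 -0.5 0 0 0; 0 0 0 0 0 0 0; 0 0 0 0 0 0 0; 0 0 0 0 0 0 0; 0 0 0 0 0 0 0; 0 0 0 0 0 0 0"
}}

```text
t: 7.2
eef_pos: [0.6016, 0.1152, 0.1513]
tool_rot: [-0.0, 0.993, -0.121, 0.0]
contact_force: [0.5, -0.4, 1.5]
gripper_width: 0.001
```

>>> {"op": "move_arm", "data": {
  "increments": "0 0 0 -0.5 0 0 0; 0 0 0 -0.5 0 0 0; 0 0 0 0 0 0 0; 0 0 0 0 0 0 0; 0 0 0 0 0 0 0; 0 0 0 0 0 0 0; 0 0 0 0 0 0 0; 0 0 0 0 0 0 0"
}}

```text
t: 8.2
eef_pos: [0.6017, 0.1152, 0.1507]
tool_rot: [-0.0, 0.993, -0.121, 0.0]
contact_force: [-1.4, 0.2, 5.9]
gripper_width: 0.004
```

>>> {"op": "move_arm", "data": {
  "increments": "0 0.97 -0.24 0 0 0 0; 0 0.97 -0.24 0.2 0 0 0; 0 0.97 -0.24 0.2 0 0 0; 0 0.97 -0.24 0.2 0 0 0; 0 0.97 -0.24 0 0 0 0; 0 0.97 -0.24 0 0 0 0; 0 0 0 0 0 0 0; 0 0 0 0 0 0 0"
}}

```text
t: 9.2
eef_pos: [0.6075, 0.1137, 0.1509]
tool_rot: [-0.0, 0.993, -0.121, 0.0]
contact_force: [-1.5, -0.3, 4.1]
gripper_width: 0.002
```

```bash
python3 s.py; python3 - <<'E'
from h import *
p,d=snap('scene')
cv2.imwrite('pics/a2.png',cv2.cvtColor(cv2.resize(p[130:230,220:340],None,fx=6,fy=6,interpolation=cv2.INTER_CUBIC),cv2.COLOR_RGB2BGR))
E
```

```text
9.2 [0.6075 0.1137 0.1509] [-1.46 -0.27  4.07] box -22.2 91.0
```

View pics/a2.png

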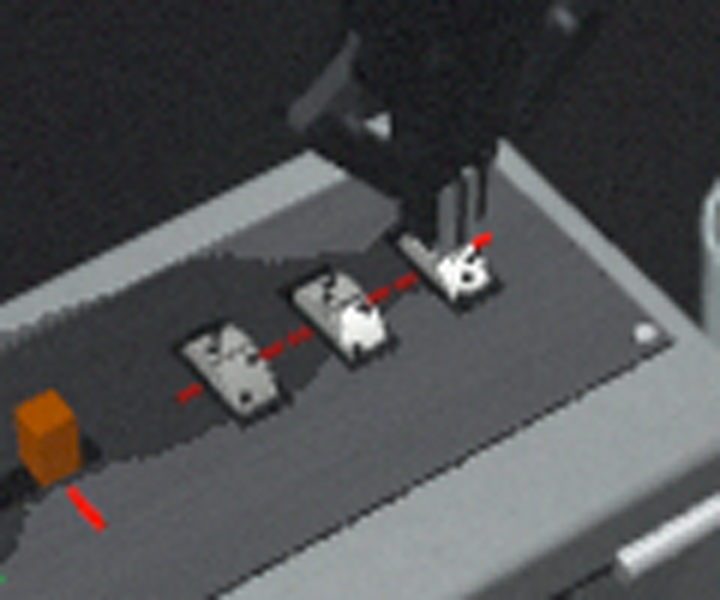

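```bash
cp last_scene.npz tmp_now.npz; python3 - <<'E'
from h import *
import shutil
p=cv2.imread('pics/scene0.png')[...,::-1]
new=unwrap('scene','left',.0115)
d=np.load('last_scene.npz')['d']; q=np.load('last_scene.npz')['p']
np.savez('last_scene.npz',p=p,d=d); old=unwrap('scene','left',.0115); np.savez('last_scene.npz',p=q,d=d)
t=[cv2.resize(x,(200,512)) for x in(old,new)]
for x in t:
    for deg in range(-60,61,20):
        r=int((80-deg)/160*512); cv2.line(x,(0,r),(8 if deg else 25,r),(255,0,0),1)
cv2.imwrite('pics/cmp1.png',np.ascontiguousarray(np.hstack(t)[...,::-1]))
E
```

```text
(no output)
```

View pics/cmp1.png

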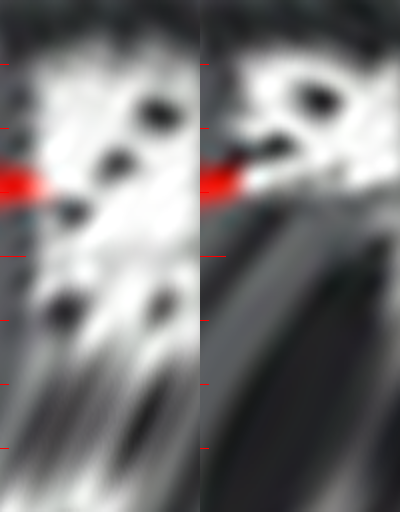

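The left wheel rolled about 17° with the 6 mm drag, so it isn't slipping. I'll keep going.

>>> {"op": "move_arm", "data": {
  "increments": "0 1.21 -0.3 -0.2 0 0 0; 0 1.21 -0.3 0 0 0 0; 0 1.21 -0.3 0 0 0 0; 0 1.21 -0.3 0 0 0 0; 0 1.21 -0.3 0 0 0 0; 0 1.21 -0.3 0 0 0 0; 0 1.21 -0.3 0 0 0 0; 0 0 0 0 0 0 0"
}}

```text
t: 10.25
eef_pos: [0.6161, 0.1116, 0.1508]
tool_rot: [-0.0, 0.993, -0.121, 0.0]
contact_force: [-2.1, -0.2, 4.7]
gripper_width: 0.001
```

>>> {"op": "move_arm", "data": {
  "increments": "0 1.21 -0.3 0 0 0 0; 0 1.21 -0.3 0 0 0 0; 0 1.21 -0.3 0 0 0 0; 0 1.21 -0.3 0 0 0 0; 0 0 0 0 0 0 0; 0 0 0 6 0 0 0; 0 -9.7 2.4 0 0 0 0; 0 -7.76 1.94 0 0 0 0"
}}

```text
t: 11.25
eef_pos: [0.6022, 0.115, 0.1565]
tool_rot: [0.0, 0.993, -0.121, -0.0]
contact_force: [0.8, -0.4, -0.2]
gripper_width: -0.003
```

```bash
python3 s.py; python3 - <<'E'
from h import *
p,d=snap('scene'); snap('top')
sheet('uw2.png',.0120)
E
```

```text
11.25 [0.6022 0.115  0.1565] [ 0.83 -0.38 -0.15] box -27.7 91.0
```

View pics/uw2.png

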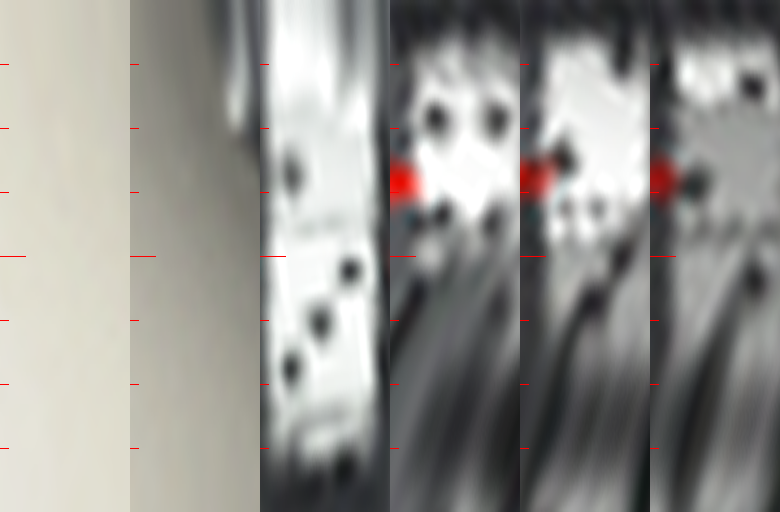

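>>> {"op": "move_arm", "data": {
  "increments": "0 0 0 -4 0 0 0; 0 0 0 -1.4 0 0 0; 0 0 0 -0.4 0 0 0; 0 2.6 -0.65 0 0 0 0; 0 2.6 -0.65 0 0 0 0; 0 2.6 -0.65 0 0 0 0; 0 2.6 -0.65 0 0 0 0; 0 0 0 0 0 0 0"
}}

```text
t: 12.35
eef_pos: [0.6141, 0.112, 0.151]
tool_rot: [-0.0, 0.993, -0.121, 0.0]
contact_force: [-0.9, -1.1, 4.3]
gripper_width: -0.001
```

```bash
python3 s.py
```

```text
12.35 [0.6141 0.112  0.151 ] [-0.88 -1.09  4.3 ] box -15.4 91.0
```

>>> {"op": "move_arm", "data": {
  "increments": "0 0 0 6 0 0 0; 0 0 0 6 0 0 0; 0 -3.4 -15 0 0 0 0; 0 -3.5 -15 0 0 0 0; 0 0 -15.6 0 0 0 0; 0 0 0 0 0 0 0; 0 0 0 -3 0 0 0; 0 0 0 -3 0 0 0"
}}

```text
t: 13.35
eef_pos: [0.6067, 0.0674, 0.1566]
tool_rot: [-0.0, 0.993, -0.12, -0.0]
contact_force: [0.3, 0.0, -0.8]
gripper_width: -0.002
```

```bash
python3 s.py; python3 - <<'E'
from h import *
p,d=snap('scene'); snap('top')
sheet('uw3.png',.0120)
E
```

```text
13.35 [0.6067 0.0674 0.1566] [ 0.3   0.04 -0.76] box -11.8 45.9
```

View pics/uw3.png

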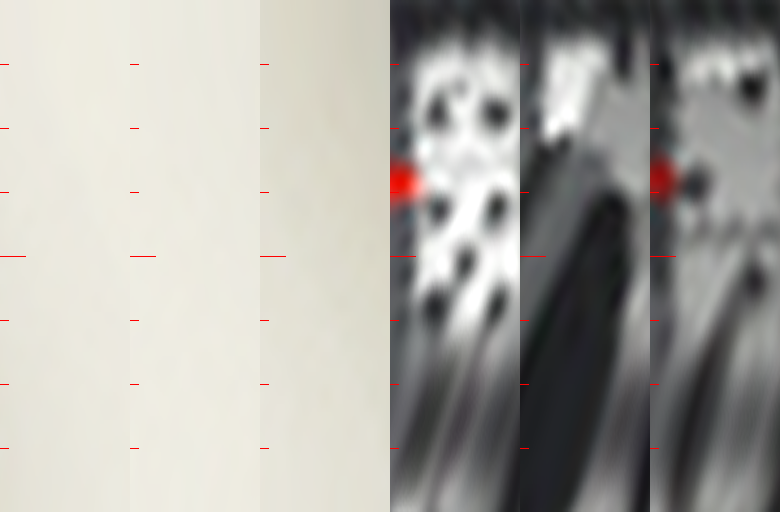

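>>> {"op": "move_arm", "data": {
  "increments": "0 0 0 -0.6 0 0 0; 0 0 0 -0.6 0 0 0; 0 0 0 -0.6 0 0 0; 0 0 0 0 0 0 0; 0 0 0 0 0 0 0; 0 0 0 0 0 0 0; 0 0 0 0 0 0 0; 0 0 0 0 0 0 0"
}}

```text
t: 14.45
eef_pos: [0.6068, 0.0666, 0.1551]
tool_rot: [0.0, 0.993, -0.121, 0.0]
contact_force: [1.0, -0.0, -1.3]
gripper_width: -0.001
```

>>> {"op": "move_arm", "data": {
  "increments": "0 0 0 -0.6 0 0 0; 0 0 0 -0.6 0 0 0; 0 0 0 -0.6 0 0 0; 0 0 0 0 0 0 0; 0 0 0 0 0 0 0; 0 0 0 0 0 0 0; 0 0 0 0 0 0 0; 0 0 0 0 0 0 0"
}}

```text
t: 15.45
eef_pos: [0.6067, 0.0665, 0.1533]
tool_rot: [0.0, 0.993, -0.121, 0.0]
contact_force: [-0.3, 0.0, 0.4]
gripper_width: -0.0
```

>>> {"op": "move_arm", "data": {
  "increments": "0 0 0 -0.6 0 0 0; 0 0 0 -0.6 0 0 0; 0 0 0 -0.6 0 0 0; 0 0 0 0 0 0 0; 0 0 0 0 0 0 0; 0 0 0 0 0 0 0; 0 0 0 0 0 0 0; 0 0 0 0 0 0 0"
}}

```text
t: 16.45
eef_pos: [0.6068, 0.0666, 0.1516]
tool_rot: [-0.0, 0.993, -0.121, 0.0]
contact_force: [-1.3, 0.1, 3.5]
gripper_width: 0.002
```

>>> {"op": "move_arm", "data": {
  "increments": "0 0 0 -0.4 0 0 0; 0 -1.21 0.3 0 0 0 0; 0 -1.21 0.3 0 0 0 0; 0 -1.21 0.3 0 0 0 0; 0 -1.21 0.3 0 0 0 0; 0 -1.21 0.3 0 0 0 0; 0 -1.21 0.3 0 0 0 0; 0 0 0 0 0 0 0"
}}

```text
t: 17.45
eef_pos: [0.5996, 0.0684, 0.1513]
tool_rot: [-0.0, 0.993, -0.121, 0.0]
contact_force: [1.0, -2.0, 5.1]
gripper_width: -0.001
```

```bash
python3 s.py
```

```text
17.45 [0.5996 0.0684 0.1513] [ 0.98 -1.95  5.05] box -18.9 45.1
```

>>> {"op": "move_arm", "data": {
  "increments": "0 -1.55 0.39 0 0 0 0; 0 -1.55 0.39 0 0 0 0; 0 -1.55 0.39 0 0 0 0; 0 -1.55 0.39 0 0 0 0; 0 -1.55 0.39 0 0 0 0; 0 0 0 0 0 0 0; 0 0 0 6 0 0 0; 0 0 0 5 0 0 0"
}}

```text
t: 18.45
eef_pos: [0.5906, 0.0705, 0.1617]
tool_rot: [0.0, 0.993, -0.121, -0.001]
contact_force: [1.0, 0.4, -0.0]
gripper_width: 0.004
```

```bash
python3 s.py; python3 - <<'E'
from h import *
p,d=snap('scene'); 
sheet('uw4.png',.0120)
E
```

```text
18.45 [0.5906 0.0705 0.1617] [ 0.97  0.4  -0.02] box -28.2 45.0
```

View pics/uw4.png

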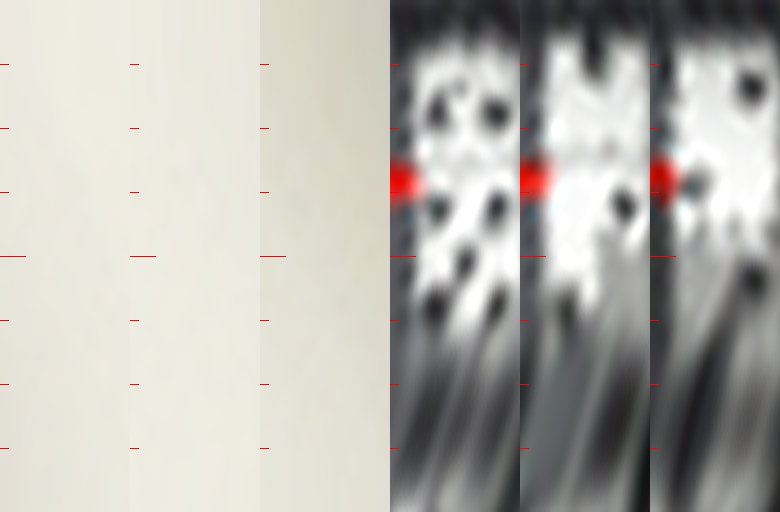

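Left reads 5 (centre at about -1°) and middle reads 2 (about 0°). On to the right wheel.

>>> {"op": "move_arm", "data": {
  "increments": "0 -3.9 -14.5 0 0 0 0; 0 -3.9 -14.5 0 0 0 0; 0 -3.9 -14.5 0 0 0 0; 0 0 0 -2 0 0 0; 0 0 0 -2 0 0 0; 0 0 0 -1 0 0 0; 0 0 0 0 0 0 0; 0 0 0 0 0 0 0"
}}

```text
t: 19.5
eef_pos: [0.5801, 0.0271, 0.1571]
tool_rot: [-0.0, 0.993, -0.121, 0.0]
contact_force: [0.3, 0.6, 0.2]
gripper_width: -0.001
```

```bash
python3 s.py
```

```text
19.5 [0.5801 0.0271 0.1571] [0.27 0.57 0.2 ] box -27.9 0.4
```

>>> {"op": "move_arm", "data": {
  "increments": "0 0 0 -0.6 0 0 0; 0 0 0 -0.6 0 0 0; 0 0 0 -0.6 0 0 0; 0 0 0 0 0 0 0; 0 0 0 0 0 0 0; 0 0 0 0 0 0 0; 0 0 0 0 0 0 0; 0 0 0 0 0 0 0"
}}

```text
t: 20.5
eef_pos: [0.58, 0.0268, 0.1553]
tool_rot: [0.0, 0.993, -0.121, 0.0]
contact_force: [-0.4, -0.4, 0.1]
gripper_width: -0.002
```

>>> {"op": "move_arm", "data": {
  "increments": "0 0 0 -0.6 0 0 0; 0 0 0 -0.6 0 0 0; 0 0 0 -0.6 0 0 0; 0 0 0 0 0 0 0; 0 0 0 0 0 0 0; 0 0 0 0 0 0 0; 0 0 0 0 0 0 0; 0 0 0 0 0 0 0"
}}

```text
t: 21.5
eef_pos: [0.58, 0.0268, 0.1535]
tool_rot: [0.0, 0.993, -0.121, 0.0]
contact_force: [0.2, -0.2, -0.0]
gripper_width: -0.004
```

>>> {"op": "move_arm", "data": {
  "increments": "0 0 0 -0.6 0 0 0; 0 0 0 -0.6 0 0 0; 0 0 0 -0.6 0 0 0; 0 0 0 0 0 0 0; 0 0 0 0 0 0 0; 0 0 0 0 0 0 0; 0 0 0 0 0 0 0; 0 0 0 0 0 0 0"
}}

```text
t: 22.5
eef_pos: [0.5802, 0.0268, 0.1522]
tool_rot: [-0.0, 0.993, -0.121, 0.0]
contact_force: [-2.3, -0.2, 5.6]
gripper_width: -0.001
```

>>> {"op": "move_arm", "data": {
  "increments": "0 1.21 -0.3 0 0 0 0; 0 1.21 -0.3 0 0 0 0; 0 1.21 -0.3 0 0 0 0; 0 1.21 -0.3 0 0 0 0; 0 1.21 -0.3 0 0 0 0; 0 1.21 -0.3 0 0 0 0; 0 1.21 -0.3 0 0 0 0; 0 0 0 0 0 0 0"
}}

```text
t: 23.5
eef_pos: [0.5886, 0.0247, 0.1522]
tool_rot: [0.0, 0.993, -0.121, 0.0]
contact_force: [-2.4, 0.2, 5.4]
gripper_width: -0.004
```

>>> {"op": "move_arm", "data": {
  "increments": "0 2.18 -0.55 0 0 0 0; 0 2.18 -0.55 0 0 0 0; 0 2.18 -0.55 0 0 0 0; 0 2.18 -0.55 0 0 0 0; 0 0 0 0 0 0 0; 0 0 0 6 0 0 0; 0 -9.7 2.4 0 0 0 0; 0 -7.76 1.94 0 0 0 0"
}}

```text
t: 24.5
eef_pos: [0.5786, 0.0271, 0.1574]
tool_rot: [0.0, 0.993, -0.121, -0.0]
contact_force: [-0.4, -0.3, 0.3]
gripper_width: -0.001
```

```bash
python3 s.py; python3 - <<'E'
from h import *
p,d=snap('scene'); 
sheet('uw5.png',.0120)
E
```

```text
24.5 [0.5786 0.0271 0.1574] [-0.4  -0.27  0.27] box -29.2 -0.0
```

View pics/uw5.png

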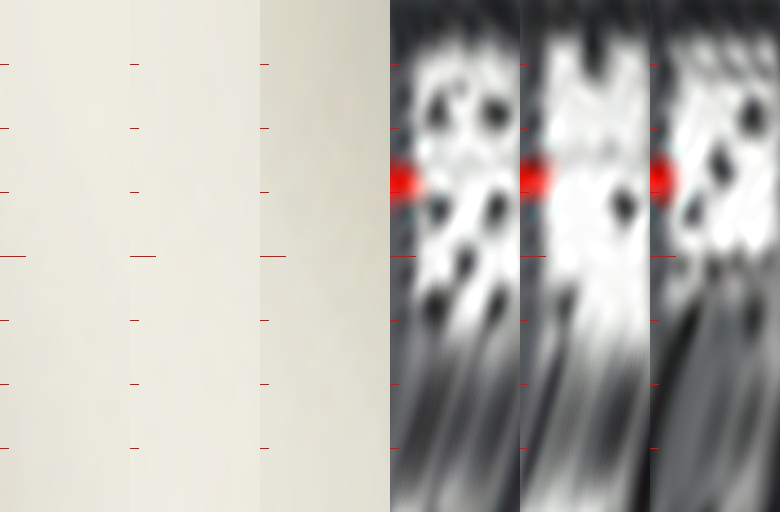

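>>> {"op": "move_arm", "data": {
  "increments": "0 0 0 -4 0 0 0; 0 0 0 -1.4 0 0 0; 0 0 0 -0.6 0 0 0; 0 2.67 -0.66 0 0 0 0; 0 2.67 -0.66 0 0 0 0; 0 2.67 -0.66 0 0 0 0; 0 2.67 -0.66 0 0 0 0; 0 0 0 0 0 0 0"
}}

```text
t: 25.55
eef_pos: [0.591, 0.0241, 0.1522]
tool_rot: [-0.0, 0.993, -0.121, 0.0]
contact_force: [-2.5, 1.1, 4.9]
gripper_width: 0.0
```

```bash
python3 s.py
```

```text
25.55 [0.591  0.0241 0.1522] [-2.46  1.05  4.89] box -16.5 0.1
```

>>> {"op": "move_arm", "data": {
  "increments": "0 0 0 30 0 0 0; 0 0 0 50 0 0 0; 0 -20 -56 10 0 0 0; 0 -20 -56 0 0 0 0; 0 -20 -56 0 0 0 0; 0 -20 -56 0 0 0 0; 0 -20 -56 0 0 0 0; 0 -20 -56 0 0 0 0"
}}

```text
t: 26.55
eef_pos: [0.4697, -0.3137, 0.2417]
tool_rot: [0.0, 0.993, -0.121, 0.0]
contact_force: [1.4, -0.5, -0.4]
gripper_width: -0.002
```

```bash
python3 s.py; python3 - <<'E'
from h import *
p,d=snap('scene','sc6.png'); snap('top','top6.png')
sheet('uw6.png',.0120)
E
```

```text
26.55 [ 0.4697 -0.3137  0.2417] [ 1.4  -0.55 -0.37] box -52.3 -357.1
```

View pics/uw6.png

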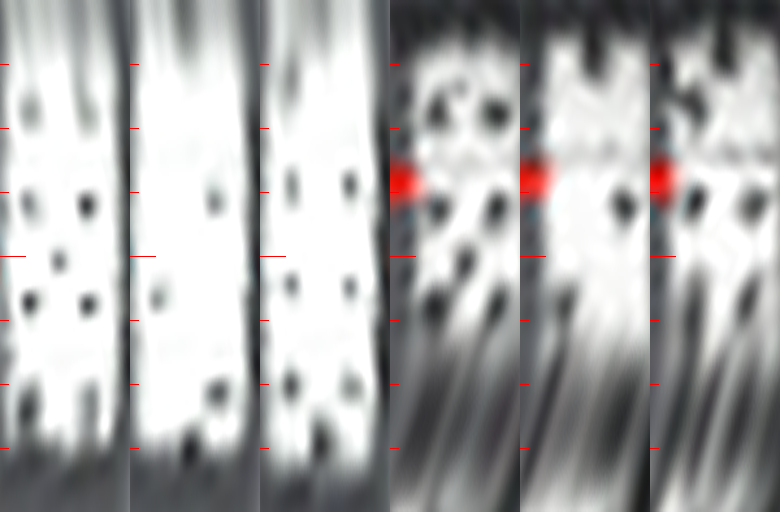

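View pics/top6.png

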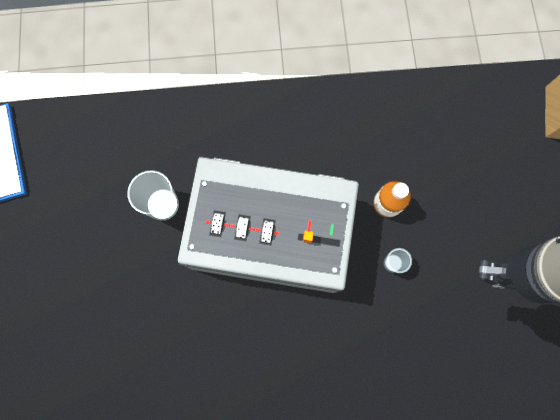

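```bash
python3 - <<'E'
from h import *
import h
pat={'left':[(-15,4),(-15,-4),(15,4),(15,-4),(0,0)],'middle':[(15,-4),(-15,4)],'right':[(-15,4),(-15,-4),(15,4),(15,-4)]}
H={'left':.0116,'middle':.0123,'right':.013}
from scipy.optimize import minimize
for cam,b in(('top',.0009),('scene',-.0002)):
    g=cv2.GaussianBlur(load(cam)[0].min(2).astype(np.float32),(0,0),.6)
    for w in WY:
        for hh in (H[w],H[w]+.001):
            def c(v):
                th,dy,s,a=v
                X=[box(-.02+b+.02*np.sin(np.radians(th+p/15*a)),WY[w]+(dy+q/4*s)/1000,.14+hh-.02+.02*np.cos(np.radians(th+p/15*a))) for p,q in pat[w]]
                uv=proj(cam,X).astype(np.float32)
                return float(cv2.remap(g,uv[:,:1],uv[:,1:],cv2.INTER_LINEAR).mean())
            best=min((minimize(c,[t,0,4.5,15],method='Nelder-Mead',options=dict(initial_simplex=np.array([[t,0,4.5,15],[t+3,0,4.5,15],[t,1,4.5,15],[t,0,5.2,15],[t,0,4.5,17]]))) for t in(-8,-4,0,4,8)),key=lambda r:r.fun)
            print(cam,w,hh,best.x.round(1),round(best.fun))
E
```

```text
top left 0.0116 [13.4 -4.5  6.  18.1] 161
top left 0.0126 [11.2 -5.   6.1 15.9] 162
top middle 0.0123 [-2.6  1.7  4.5 15.1] 195
top middle 0.0133 [-3.   1.6  4.4 15. ] 195Traceback (most recent call last):
  File "<stdin>", line 15, in <module>
  File "<stdin>", line 15, in <genexpr>
    res = _minimize_neldermead(fun, x0, args, callback, bounds=bounds,
                               **options)
    fxr = func(xr)
    fx = function(np.copy(x), *(wrapper_args + args))
  File "<stdin>", line 13, in c
  File "h.py", line 12, in proj
    c=vision.calibration(name);k,D=K(c)
ValueError: time passes only in moves, steps and waits
```

```bash
python3 - <<'E'
from h import *
import h
C={n:vision.calibration(n) for n in('top','scene')}
class V: calibration=staticmethod(lambda n:C[n])
h.vision=V
pat={'left':[(-15,1),(-15,-1),(15,1),(15,-1),(0,0)],'middle':[(15,-1),(-15,1)],'right':[(-15,1),(-15,-1),(15,1),(15,-1)]}
H={'left':.0116,'middle':.0123,'right':.013}
for cam,b in(('top',.0009),('scene',-.0002)):
    g=cv2.GaussianBlur(load(cam)[0].min(2).astype(np.float32),(0,0),.6)
    for w in WY:
        for hh in (H[w]-.0005,H[w]+.001):
            G=[(th,dy,s) for th in np.arange(-10,10.1,.5) for dy in np.arange(-1.5,1.6,.5) for s in(4,4.5,5)]
            X=[box(-.02+b+.02*np.sin(np.radians(th+p)),WY[w]+(dy+q*s)/1000,.14+hh-.02+.02*np.cos(np.radians(th+p))) for th,dy,s in G for p,q in pat[w]]
            uv=proj(cam,X).astype(np.float32)
            f=cv2.remap(g,uv[:,:1],uv[:,1:],cv2.INTER_LINEAR).reshape(len(G),-1).mean(1)
            i=f.argsort()[:5]; print(cam,w,round(hh,4),[tuple(map(float,G[k])) for k in i[:3]],f[i[0]].round())
E
```

```text
top left 0.0111 [(-2.5, 1.5, 4.5), (-3.0, 1.5, 4.5), (-2.0, 1.5, 4.5)] 182.0
top left 0.0126 [(-3.5, 1.0, 4.5), (-3.0, 1.0, 4.5), (-4.0, 1.0, 4.5)] 184.0
top middle 0.0118 [(-2.0, 1.5, 4.5), (-2.5, 1.5, 4.5), (-1.5, 1.5, 4.5)] 199.0
top middle 0.0133 [(-3.0, 1.5, 4.5), (-2.5, 1.5, 4.5), (-3.5, 1.5, 4.5)] 196.0
top right 0.0125 [(2.5, 0.5, 4.5), (3.0, 1.0, 4.5), (3.0, 0.5, 4.5)] 199.0
top right 0.014 [(2.5, 0.5, 4.5), (2.0, 0.5, 4.5), (1.5, 0.5, 4.5)] 198.0
scene left 0.0111 [(-3.5, -1.0, 4.5), (-4.0, -1.0, 4.5), (-4.5, -1.0, 4.5)] 141.0
scene left 0.0126 [(-10.0, 1.5, 5.0), (-9.5, 1.5, 5.0), (-10.0, 1.0, 5.0)] 137.0
scene middle 0.0118 [(-1.0, -1.5, 5.0), (-0.5, -1.5, 5.0), (-1.5, -1.5, 5.0)] 143.0
scene middle 0.0133 [(3.0, -1.5, 5.0), (2.5, -1.5, 5.0), (3.5, -1.5, 4.5)] 146.0
scene right 0.0125 [(-1.0, -1.0, 4.5), (-0.5, -1.0, 4.5), (-1.5, -1.0, 4.5)] 146.0
scene right 0.014 [(3.5, -1.5, 4.0), (2.5, -1.5, 4.5), (2.0, -1.5, 4.5)] 146.0
```

Measured phase errors are left about -3°, middle about -1.5° and right about +1.5°. All three numbers are centred, so now the bolt.

>>> {"op": "move_arm", "data": {
  "increments": "0 18.1 50.5 0 0 0 0; 0 18.1 50.5 0 0 0 0; 0 18.1 50.5 0 0 0 0; 0 18.1 50.5 0 0 0 0; 0 18.1 50.5 0 0 0 0; 0 18.1 50.5 0 0 0 0; 0 0 0 -30 0 0 0; 0 0 0 -20 0 0 0"
}}

```text
t: 27.65
eef_pos: [0.5788, -0.0073, 0.1903]
tool_rot: [-0.0, 0.993, -0.12, -0.001]
contact_force: [-0.3, -0.1, 0.5]
gripper_width: 0.003
```

>>> {"op": "move_arm", "data": {
  "increments": "0 0 0 -5 0 0 0; 0 0 0 0 0 0 0; 0 0 0 0 0 0 0; 0 0 0 0 0 0 0; 0 0 0 0 0 0 0; 0 0 0 0 0 0 0; 0 0 0 0 0 0 0; 0 0 0 0 0 0 0"
}}

```text
t: 28.65
eef_pos: [0.579, -0.0088, 0.1867]
tool_rot: [0.0, 0.993, -0.121, -0.0]
contact_force: [0.3, 0.0, -0.4]
gripper_width: -0.001
```

```bash
python3 s.py; python3 - <<'E'
from h import *
p,d=snap('scene')
cv2.imwrite('pics/a7.png',cv2.cvtColor(cv2.resize(p[130:240,190:320],None,fx=5,fy=5,interpolation=cv2.INTER_CUBIC),cv2.COLOR_RGB2BGR))
E
```

```text
28.65 [ 0.579  -0.0088  0.1867] [ 0.33  0.04 -0.41] box -20.2 -34.7
```

View pics/a7.png

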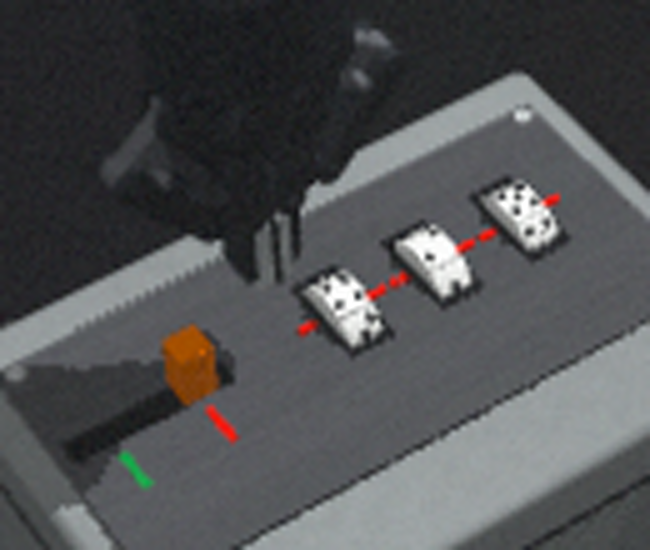

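>>> {"op": "move_arm", "data": {
  "increments": "0 0 0 -10 0 0 0; 0 0 0 -10 0 0 0; 0 0 0 -8 0 0 0; 0 0 0 -3.5 0 0 0; 0 -0.97 -3.9 0 0 0 0; 0 -0.97 -3.9 0 0 0 0; 0 0 0 0 0 0 0; 0 0 0 0 0 0 0"
}}

```text
t: 29.7
eef_pos: [0.5773, -0.0166, 0.1555]
tool_rot: [-0.0, 0.993, -0.121, 0.0]
contact_force: [0.2, -0.5, 0.4]
gripper_width: 0.002
```

```bash
python3 s.py
```

```text
29.7 [ 0.5773 -0.0166  0.1555] [ 0.16 -0.5   0.35] box -20.0 -42.7
```

>>> {"op": "move_arm", "data": {
  "increments": "0 -0.36 -1.46 0 0 0 0; 0 -0.36 -1.46 0 0 0 0; 0 -0.36 -1.46 0 0 0 0; 0 -0.36 -1.46 0 0 0 0; 0 -0.36 -1.46 0 0 0 0; 0 -0.36 -1.46 0 0 0 0; 0 -0.36 -1.46 0 0 0 0; 0 -0.36 -1.46 0 0 0 0"
}}

```text
t: 30.7
eef_pos: [0.5743, -0.0278, 0.1553]
tool_rot: [-0.0, 0.993, -0.121, 0.0]
contact_force: [1.1, 2.6, -1.0]
gripper_width: 0.006
```

>>> {"op": "move_arm", "data": {
  "increments": "0 -0.36 -1.46 0 0 0 0; 0 -0.36 -1.46 0 0 0 0; 0 -0.36 -1.46 0 0 0 0; 0 -0.36 -1.46 0 0 0 0; 0 -0.36 -1.46 0 0 0 0; 0 -0.36 -1.46 0 0 0 0; 0 -0.36 -1.46 0 0 0 0; 0 -0.36 -1.46 0 0 0 0"
}}

```text
t: 31.7
eef_pos: [0.5713, -0.0401, 0.1552]
tool_rot: [0.0, 0.993, -0.121, -0.0]
contact_force: [0.7, 2.8, -0.1]
gripper_width: -0.002
```

```bash
python3 s.py
```

```text
31.7 [ 0.5713 -0.0401  0.1552] [ 0.72  2.8  -0.11] box -20.1 -66.9
```

>>> {"op": "move_arm", "data": {
  "increments": "0 -0.36 -1.46 0 0 0 0; 0 -0.36 -1.46 0 0 0 0; 0 -0.36 -1.46 0 0 0 0; 0 -0.36 -1.46 0 0 0 0; 0 -0.36 -1.46 0 0 0 0; 0 -0.36 -1.46 0 0 0 0; 0 -0.36 -1.46 0 0 0 0; 0 -0.36 -1.46 0 0 0 0"
}}

```text
t: 32.7
eef_pos: [0.5684, -0.0518, 0.1552]
tool_rot: [0.0, 0.993, -0.121, -0.0]
contact_force: [-0.7, 3.3, 1.0]
gripper_width: -0.0
```

```bash
python3 s.py; python3 - <<'E'
from h import *
p,d=snap('scene')
cv2.imwrite('pics/a8.png',cv2.cvtColor(cv2.resize(p[130:240,190:320],None,fx=5,fy=5,interpolation=cv2.INTER_CUBIC),cv2.COLOR_RGB2BGR))
E
```

```text
32.7 [ 0.5684 -0.0518  0.1552] [-0.72  3.34  0.99] box -20.1 -79.0
```

View pics/a8.png

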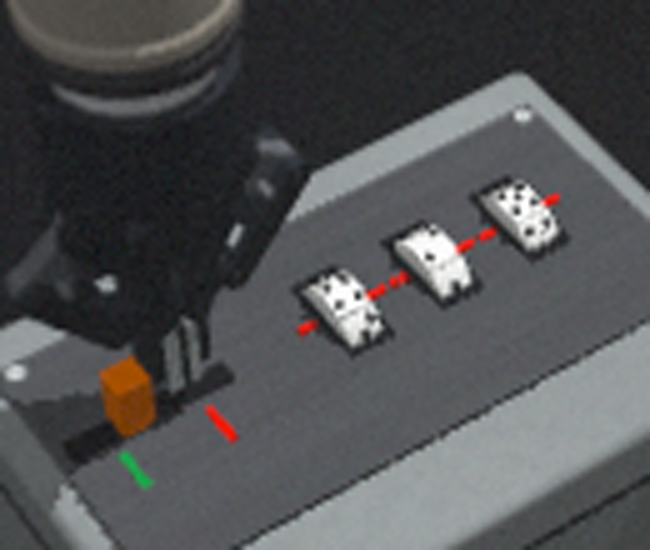

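>>> {"op": "move_arm", "data": {
  "increments": "0 -0.24 -0.97 0 0 0 0; 0 -0.24 -0.97 0 0 0 0; 0 -0.24 -0.97 0 0 0 0; 0 -0.24 -0.97 0 0 0 0; 0 -0.24 -0.97 0 0 0 0; 0 -0.24 -0.97 0 0 0 0; 0 0 0 0 0 0 0; 0 0 0 0 0 0 0"
}}

```text
t: 33.75
eef_pos: [0.5669, -0.0577, 0.1552]
tool_rot: [0.0, 0.993, -0.121, -0.0]
contact_force: [-1.7, 3.2, 0.1]
gripper_width: 0.002
```

>>> {"op": "move_arm", "data": {
  "increments": "0 -0.12 -0.48 0 0 0 0; 0 -0.12 -0.48 0 0 0 0; 0 -0.06 -0.24 0 0 0 0; 0 0 0 0 0 0 0; 0 0 0 0 0 0 0; 0 0 0 0 0 0 0; 0 0 0 0 0 0 0; 0 0 0 0 0 0 0"
}}

```text
t: 34.75
eef_pos: [0.5667, -0.0587, 0.1552]
tool_rot: [0.0, 0.993, -0.121, -0.0]
contact_force: [-0.5, 3.5, 0.2]
gripper_width: 0.001
```

```bash
python3 s.py
```

```text
34.75 [ 0.5667 -0.0587  0.1552] [-0.48  3.47  0.17] box -20.0 -86.1
```

>>> {"op": "move_arm", "data": {
  "increments": "0 -0.12 -0.48 0 0 0 0; 0 -0.12 -0.48 0 0 0 0; 0 -0.06 -0.24 0 0 0 0; 0 0 0 0 0 0 0; 0 0 0 0 0 0 0; 0 0 0 0 0 0 0; 0 0 0 0 0 0 0; 0 0 0 0 0 0 0"
}}

```text
t: 35.75
eef_pos: [0.5664, -0.0599, 0.1552]
tool_rot: [0.0, 0.993, -0.121, -0.0]
contact_force: [-2.0, 3.1, -0.2]
gripper_width: -0.002
```

```bash
python3 s.py; python3 - <<'E'
from h import *
p,d=snap('scene')
cv2.imwrite('pics/a9.png',cv2.cvtColor(cv2.resize(p[130:240,190:320],None,fx=5,fy=5,interpolation=cv2.INTER_CUBIC),cv2.COLOR_RGB2BGR))
E
```

```text
35.75 [ 0.5664 -0.0599  0.1552] [-1.97  3.09 -0.22] box -20.0 -87.4
```

View pics/a9.png

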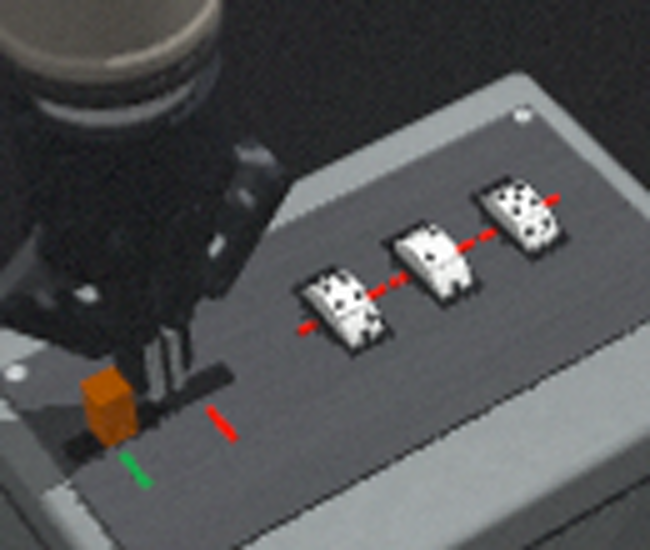

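>>> {"op": "move_arm", "data": {
  "increments": "0 -0.12 -0.48 0 0 0 0; 0 -0.12 -0.48 0 0 0 0; 0 -0.06 -0.24 0 0 0 0; 0 0 0 0 0 0 0; 0 0 0 0 0 0 0; 0 0 0 0 0 0 0; 0 0 0 0 0 0 0; 0 0 0 0 0 0 0"
}}

```text
t: 36.8
eef_pos: [0.5661, -0.0611, 0.1552]
tool_rot: [0.0, 0.993, -0.121, -0.0]
contact_force: [-1.5, 2.3, -0.6]
gripper_width: 0.002
```

>>> {"op": "move_arm", "data": {
  "increments": "0 -0.12 -0.48 0 0 0 0; 0 -0.12 -0.48 0 0 0 0; 0 0 0 0 0 0 0; 0 0 0 0 0 0 0; 0 0 0 0 0 0 0; 0 0 0 0 0 0 0; 0 0 0 0 0 0 0; 0 0 0 0 0 0 0"
}}

```text
t: 37.8
eef_pos: [0.5659, -0.0621, 0.1552]
tool_rot: [0.0, 0.993, -0.121, -0.0]
contact_force: [-1.0, 3.5, 0.8]
gripper_width: 0.0
```

>>> {"op": "move_arm", "data": {
  "increments": "0 -0.12 -0.48 0 0 0 0; 0 -0.12 -0.48 0 0 0 0; 0 0 0 0 0 0 0; 0 0 0 0 0 0 0; 0 0 0 0 0 0 0; 0 0 0 0 0 0 0; 0 0 0 0 0 0 0; 0 0 0 0 0 0 0"
}}

```text
t: 38.8
eef_pos: [0.5657, -0.063, 0.1552]
tool_rot: [-0.0, 0.993, -0.121, 0.0]
contact_force: [-1.3, 3.6, -0.4]
gripper_width: 0.002
```

```bash
python3 s.py; python3 - <<'E'
from h import *
p,d=load('scene');p,d=snap('scene')
f=p.reshape(-1,3).astype(float);v,u=np.mgrid[0:420,0:560];uv=np.c_[u.ravel(),v.ravel()]
# top face: bright orange
for th in (150,190):
    m=(f[:,0]>th)&(f[:,2]<60)&(f[:,1]>60)&(f[:,1]<190)&(uv[:,0]<260)&(uv[:,0]>180)&(uv[:,1]>170)&(uv[:,1]<240)
    if m.any():
        X=atz('scene',[uv[m].mean(0)],.1695)[0]; print(th,m.sum(),uv[m].mean(0),X,1000*ex@(X[:2]-O),1000*ey@(X[:2]-O))
E
```

```text
38.8 [ 0.5657 -0.063   0.1552] [-1.28  3.59 -0.45] box -20.0 -90.5
150 45 [210.22222222 207.84444444] [ 0.56328591 -0.08578818  0.1695    ] -16.749082040547773 -113.23218947423442
```

>>> {"op": "move_arm", "data": {
  "increments": "0 -0.12 -0.48 0 0 0 0; 0 -0.12 -0.48 0 0 0 0; 0 0 0 0 0 0 0; 0 0 0 0 0 0 0; 0 0 0 0 0 0 0; 0 0 0 0 0 0 0; 0 0 0 0 0 0 0; 0 0 0 0 0 0 0"
}}

```text
t: 39.85
eef_pos: [0.5656, -0.0631, 0.1552]
tool_rot: [-0.0, 0.993, -0.12, 0.0]
contact_force: [0.3, 4.7, -0.9]
gripper_width: 0.003
```

>>> {"op": "move_arm", "data": {
  "increments": "0 -0.12 -0.48 0 0 0 0; 0 -0.06 -0.24 0 0 0 0; 0 0 0 0 0 0 0; 0 0 0 0 0 0 0; 0 0 0 0 0 0 0; 0 0 0 0 0 0 0; 0 0 0 0 0 0 0; 0 0 0 0 0 0 0"
}}

```text
t: 40.85
eef_pos: [0.5656, -0.0631, 0.1552]
tool_rot: [-0.001, 0.993, -0.12, 0.0]
contact_force: [-0.1, 7.3, -1.1]
gripper_width: 0.0
```

The bolt is at its stop: the position no longer changes and the force is up to 7 N. Backing off and lifting clear.

>>> {"op": "move_arm", "data": {
  "increments": "0 0.25 1 0 0 0 0; 0 1 4 0 0 0 0; 0 1 4 0 0 0 0; 0 0 0 30 0 0 0; 0 0 0 50 0 0 0; 0 -20 -56 10 0 0 0; 0 -20 -56 0 0 0 0; 0 -20 -56 0 0 0 0"
}}

```text
t: 41.85
eef_pos: [0.5068, -0.226, 0.2458]
tool_rot: [0.001, 0.993, -0.121, 0.001]
contact_force: [1.1, -0.1, -0.4]
gripper_width: -0.002
```

>>> {"op": "move_arm", "data": {
  "increments": "0 -20 -56 0 0 0 0; 0 -20 -56 0 0 0 0; 0 0 -40 0 0 0 0; 0 0 0 0 0 0 0; 0 0 0 0 0 0 0; 0 0 0 0 0 0 0; 0 0 0 0 0 0 0; 0 0 0 0 0 0 0"
}}

```text
t: 42.85
eef_pos: [0.4677, -0.3751, 0.2453]
tool_rot: [0.0, 0.993, -0.12, 0.0]
contact_force: [-0.3, 0.2, -0.5]
gripper_width: -0.004
```

```bash
python3 s.py; python3 - <<'E'
from h import *
p,d=snap('scene'); q,d=snap('top')
a=cv2.resize(p[150:240,180:320],(400,257),interpolation=cv2.INTER_CUBIC);b=cv2.resize(q[150:300,170:370],(400,300),interpolation=cv2.INTER_CUBIC)
s=np.zeros((300,800,3),np.uint8);s[:257,:400]=a;s[:,400:]=b
sheet('uw9.png',.0120)
cv2.imwrite('pics/end.png',cv2.cvtColor(s,cv2.COLOR_RGB2BGR))
E
```

```text
42.85 [ 0.4677 -0.3751  0.2453] [-0.3   0.21 -0.47] box -39.3 -417.1
```

View pics/end.png

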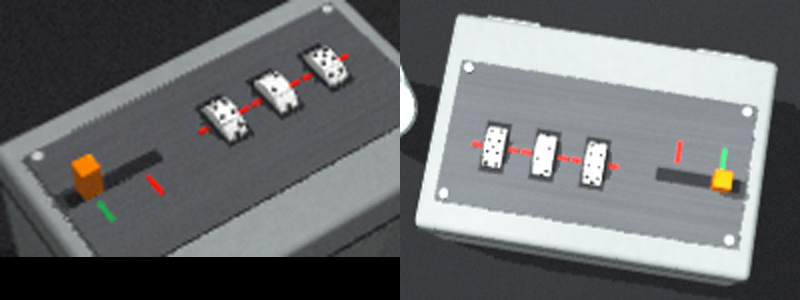

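View pics/uw9.png

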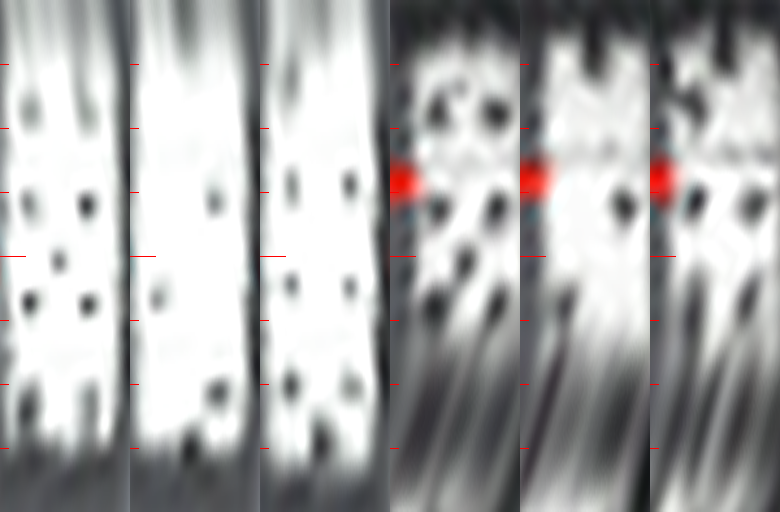

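The wheels read 5, 2 and 4, unchanged and centred. The knob stands at the green mark, and the arm is clear. Handing in.

```bash
python3 -c "
from station import bot
print(bot.hand_in())"
```

```text
the job is handed in; nothing more can be done
None
```

The lock is set and open: the wheels read 5 (left), 2 (middle) and 4 (right), and only then did I push the orange bolt to its open end at the green mark. I handed the job in after about 43 s with the gripper clear of everything.

- **Wheels:** with the arm out of view, before the bolt push, both cameras showed each number centred to within about 4°. The best estimates were left about -3°, middle about -1.5° and right about +1.5°. The same pips appeared unchanged after the push.
- **Check that disagreed:** the two cameras differ by 2–4° on the right wheel. I put this down to calibration and the uncertain wheel heights and made no correction.
- **Bolt:** it stopped moving when the finger stayed put on further commands and the force rose from about 3.5 N to 7.3 N. The last pictures show the knob at the green mark.
- **Forces:** the highest force reading was 7.3 N. Forces were read only at the end of each move, so brief peaks in between were not seen.
- **Beakers and bottle:** my path kept clear of them, and I saw nothing displaced. I did not measure their positions at the end.

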